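Sort the nuts with the slotted sieve

ROBOT

A 7-joint arm with a two-finger parallel gripper is mounted at the origin on the work surface. World frame = base frame: x ahead of the robot, y to its left, z up, the work surface at z = 0. Lengths are in m, angles in rad, forces in N, time in s.
With the tool pointing down it reaches from about 0.425 to 0.875 m from the base axis. Payload 9.9 kg.
Tool frame: the origin (TCP) lies on the centre line of the jaws, within the pads' length; the fingertips stand tcp_to_tips ahead of it and the grasp point (between the pads) is the TCP (tcp_to_tips is the distance from the TCP to the fingertips, in m); z points along the fingers, x is the direction in which the jaws open and shut, and the axes are right-handed (so a half turn about z gives the same grasp; the last joint's range is limited). The gripper opens to 85 mm and grips with 20 to 120 N. Pads are 22 mm wide; open, the fingers measure 114 mm over their backs; the gripper's body (76 mm by 85 mm) begins 54 mm behind the grasp point. The pads swing forward as they close: fully open they stand 13 mm farther back than shut.
Start: joints at [1.045, 0.576, 0.025, 1.437, -0.015, 1.129, -0.057], TCP at [0.289, -0.61, 0.25] pointing down, gripper open.
Joint ranges: [-2.76, 2.76], [-0.34, 2.15], [-1.52, 1.57], [0.19, 2.46], [-1.09, 4.23], [0.17, 1.99], [-2.82, 2.82]. Speed limits (rad/s): [2.22, 2.22, 3.01, 3.01, 3.14, 3.14, 3.14].

INTERFACE

Orientations are given as a unit quaternion [x, y, z, w].
In Python, from workcell import * gives the robot as it stands. Calls block until the motion is done:
- move_pose(position, orientation): joint-space move of the TCP to a pose.
- servo_line(position, attitude=None, vel=0.15): straight line of the TCP; attitude=None keeps the orientation; vel is the mean speed in m/s.
- set_joints(angles): joint-space move.
- command_gripper(opening): opening from 0.0 (shut) to 1.0 (fully open); the grip force is fixed at half the most; returns when the fingers have stopped.
- dwell(seconds).
- ik(position, orientation): joint angles nearest the present ones, or None.
- observe(): the state.
- camera(name): name is "scene" or "top" or "wrist"; returns a dict with "image" (400x640x3 uint8, blue, green, red), "vfov" (degrees; the focal length in pixels is half the picture's height over the tangent of half this angle, whatever the lens; pixels are square), "cx", "cy" (the principal point, pixels), "rvec" (rotation vector, rad) and "tvec" (3), from world to camera coordinates, as OpenCV has them; the wrist camera has in their place "hand_eye" (4x4, takes a point from camera to tool coordinates, whose origin is the TCP and whose axes are the tool frame's). Camera axes: x right, y down, z forward; pixel columns grow to the right and rows downward; lengths in m; the calibration is good to about 2 mm. A picture is of the moment at which its call begins: read the wrist's pose just before it. There is no depth.
A pose or a line that the arm cannot do raises PlanningError and nothing moves.
- close_job(): hands the job in, once; it reports no verdict.
The state is a dict: "t": time; "joint_positions": joint angles; "qd": joint speeds; "effort": joint torques, N m; "eef_pos": TCP position; "eef_rot": TCP orientation; "force": force on the tool from outside, world axes, zero at the start; "torque": the same for the moment, N m; "gripper_width": opening from 0.0 (shut) to 1.0 (fully open).
Only numpy, scipy, OpenCV 4.12 (cv2) and the standard library are available. Lean on these libraries where they do the work, as an engineer would, in place of code of your own. Each camera call takes 0.05 s, during which the arm holds its last target.

TASK

Move everything that was left in the white walnut tray (cutter, egg cup, stamp, measure, whichever are there) into the green basket and push the sorter's catch drawer fully home; then take the sieve by its red bar and shake it briskly from end stop to end stop, several times, until every hazelnut has dropped into the drawer. Only then lift the bar to tip the sieve so that all walnuts roll into the tray, lower it level again, let go, and pull the drawer out as far as it goes by its blue tab. Leave the mug and the spice jar where they are.

Things in the scene. Friction and masses are not known exactly. Their poses are not given: they have to be found in the camera images.
- sorter: nut sorter, frame 170 (x) x 210 (y) mm fixed to the counter, catch drawer below, grey sliding and tipping sieve above (118 mm high in all while level). Origin on the counter under its centre; +y points to the walnut tray, -x to the drawer tab. The sieve's floor is 78 mm above the counter, 128 (x) x 141 (y) mm inside, walls 38 mm high; towards the tray a ramp rises at 35 degrees to the rim
- drawer (a joint): how far the white catch drawer is pulled out towards the sorter's -x, m: 0 = fully home, 0.05 = out as far as it goes. Stays where left (friction about 1.5 N)
- drawer_grip (a point): grip point on the blue upright tab of the drawer; the tab is 12 mm thick (sorter y), 24 mm wide (sorter x), from 21 to 91 mm above the counter; the point is at 75 mm, on the tab's centre line. It stands 25 mm (clear) in front of the drawer's front
- drawer_in (a point): centre of the drawer's inner floor, 8 mm above the counter, axes as the sorter's; inside 140 (x) x 174 (y) mm, walls 36 mm high. Moves with the drawer
- carriage (a joint): where the sieve slides along the sorter's y axis, m: 0 = middle (at the start), +-0.025 = end stops; stays where left (friction about 1.2 N). The floor has three 21 mm slots along x between solid strips 22 to 34 mm wide; hazelnuts lie on the strips and roll into the slots when it is shaken briskly along y (50 mm strokes in about 0.3 s)
- sieve (a joint): tip angle of the sieve, rad: 0 = level, resting; up to 1.15 as its red bar is lifted. It sinks back by itself when let go. The walnuts begin to roll out at about 0.8 and all are out at about 1.05
- sieve_bar (a point): middle of the sieve's red bar: round, 12 mm thick, 92 mm free length along the sorter's x, 110 mm above the counter when level; 39 mm clear to the sieve wall, which rises 6 mm above the bar's axis. The hinge runs along x at 112 mm height, at sorter y = 101 mm + carriage value; the bar is 240 mm from it towards -y. It can turn between fingers that keep pointing down
- tray: walnut tray, white open box 250 (x) x 180 (y) x 45 mm, walls and floor 5 mm, fixed beside the sorter at its +y side, under the sieve's rim. Origin under its centre
- basket: green washing-up basket with white rim, fixed, 220 (x) x 180 (y) mm outside (236 x 196 over the rim), 72 mm high, walls and floor 5 mm. Origin under its centre. On the left or the right of the counter
- cutter: copper-coloured round biscuit cutter, a ring 46 mm outside, 40 mm inside, 42 mm high; origin at the centre of its underside
- eggcup: blue ceramic egg cup, 46 mm across at the rim, a little narrower below, 48 mm high; origin at the centre of its underside
- stamp: orange solid biscuit stamp, cylinder 42 mm across, 45 mm high; origin at the centre of its underside. Absent in some starts
- measure: yellow plastic measuring cup without handle, 44 mm across at the rim, a little narrower below, 45 mm high; origin at the centre of its underside. Absent in some starts
- hazelnut1: hazelnut, reddish brown ball 16 mm across; origin at its centre. Absent in some starts
- hazelnut2: hazelnut, reddish brown ball 16 mm across; origin at its centre. Absent in some starts
- hazelnut3: hazelnut, reddish brown ball 16 mm across; origin at its centre. Absent in some starts
- hazelnut4: hazelnut, reddish brown ball 16 mm across; origin at its centre. Absent in some starts
- hazelnut5: hazelnut, reddish brown ball 16 mm across; origin at its centre. Absent in some starts
- walnut1: walnut, tan ball 34 mm across with a dark seam; origin at its centre. Absent in some starts
- walnut2: walnut, tan ball 34 mm across with a dark seam; origin at its centre. Absent in some starts
- walnut3: walnut, tan ball 34 mm across with a dark seam; origin at its centre. Absent in some starts
- mug: white mug 70 mm wide, 80 mm high, on the chopping board: a bystander, leave it where it is; origin at its underside
- spicejar: small jar with yellow cap, 40 mm across, 75 mm high: a bystander, leave it where it is; origin at its underside

How it is judged:
On the way, in this order (a step that is already met when the one before it is completed fails the run):
1. the tray's clutter is in the basket and the drawer is fully home, the sieve still level (x of cutter in the frame of basket between -0.107 and 0.107 m and y of cutter in the frame of basket between -0.087 and 0.087 m and z of cutter in the frame of basket between -0.01 and 0.06 m and x of eggcup in the frame of basket between -0.107 and 0.107 m and y of eggcup in the frame of basket between -0.087 and 0.087 m and z of eggcup in the frame of basket between -0.01 and 0.06 m and x of stamp in the frame of basket between -0.107 and 0.107 m and y of stamp in the frame of basket between -0.087 and 0.087 m and z of stamp in the frame of basket between -0.01 and 0.06 m and x of measure in the frame of basket between -0.107 and 0.107 m and y of measure in the frame of basket between -0.087 and 0.087 m and z of measure in the frame of basket between -0.01 and 0.06 m and value of joint drawer below 0.006 m and value of joint sieve below 0.15 rad), for 0.2 s.
2. the sieve is shaken towards the tray end (value of joint carriage above 0.014 m).
3. and back towards the other end (value of joint carriage below -0.014 m).
4. the sieve is tipped with every hazelnut already in the drawer, the drawer home (x of hazelnut1 in the frame of drawer_in between -0.078 and 0.078 m and y of hazelnut1 in the frame of drawer_in between -0.092 and 0.092 m and z of hazelnut1 in the frame of drawer_in between -0.005 and 0.042 m and x of hazelnut2 in the frame of drawer_in between -0.078 and 0.078 m and y of hazelnut2 in the frame of drawer_in between -0.092 and 0.092 m and z of hazelnut2 in the frame of drawer_in between -0.005 and 0.042 m and x of hazelnut3 in the frame of drawer_in between -0.078 and 0.078 m and y of hazelnut3 in the frame of drawer_in between -0.092 and 0.092 m and z of hazelnut3 in the frame of drawer_in between -0.005 and 0.042 m and x of hazelnut4 in the frame of drawer_in between -0.078 and 0.078 m and y of hazelnut4 in the frame of drawer_in between -0.092 and 0.092 m and z of hazelnut4 in the frame of drawer_in between -0.005 and 0.042 m and x of hazelnut5 in the frame of drawer_in between -0.078 and 0.078 m and y of hazelnut5 in the frame of drawer_in between -0.092 and 0.092 m and z of hazelnut5 in the frame of drawer_in between -0.005 and 0.042 m and value of joint sieve above 0.4 rad and value of joint drawer below 0.01 m).
5. all walnuts are in the tray (x of walnut1 in the frame of tray between -0.125 and 0.125 m and y of walnut1 in the frame of tray between -0.09 and 0.09 m and z of walnut1 in the frame of tray between 0 and 0.06 m and x of walnut2 in the frame of tray between -0.125 and 0.125 m and y of walnut2 in the frame of tray between -0.09 and 0.09 m and z of walnut2 in the frame of tray between 0 and 0.06 m and x of walnut3 in the frame of tray between -0.125 and 0.125 m and y of walnut3 in the frame of tray between -0.09 and 0.09 m and z of walnut3 in the frame of tray between 0 and 0.06 m), for 0.2 s.
At the end, for the whole second after the job is handed in: every present cutter, egg cup, stamp and measure lies inside the basket, every hazelnut inside the drawer, every walnut inside the tray, all at rest (under 0.05 m/s); the sieve is level (under 0.06 rad) and the drawer is pulled out at least 42 of its 50 mm (all of step 5 and x of cutter in the frame of basket between -0.107 and 0.107 m and y of cutter in the frame of basket between -0.087 and 0.087 m and z of cutter in the frame of basket between -0.01 and 0.06 m and x of eggcup in the frame of basket between -0.107 and 0.107 m and y of eggcup in the frame of basket between -0.087 and 0.087 m and z of eggcup in the frame of basket between -0.01 and 0.06 m and x of stamp in the frame of basket between -0.107 and 0.107 m and y of stamp in the frame of basket between -0.087 and 0.087 m and z of stamp in the frame of basket between -0.01 and 0.06 m and x of measure in the frame of basket between -0.107 and 0.107 m and y of measure in the frame of basket between -0.087 and 0.087 m and z of measure in the frame of basket between -0.01 and 0.06 m and x of hazelnut1 in the frame of drawer_in between -0.078 and 0.078 m and y of hazelnut1 in the frame of drawer_in between -0.092 and 0.092 m and z of hazelnut1 in the frame of drawer_in between -0.005 and 0.042 m and x of hazelnut2 in the frame of drawer_in between -0.078 and 0.078 m and y of hazelnut2 in the frame of drawer_in between -0.092 and 0.092 m and z of hazelnut2 in the frame of drawer_in between -0.005 and 0.042 m and x of hazelnut3 in the frame of drawer_in between -0.078 and 0.078 m and y of hazelnut3 in the frame of drawer_in between -0.092 and 0.092 m and z of hazelnut3 in the frame of drawer_in between -0.005 and 0.042 m and x of hazelnut4 in the frame of drawer_in between -0.078 and 0.078 m and y of hazelnut4 in the frame of drawer_in between -0.092 and 0.092 m and z of hazelnut4 in the frame of drawer_in between -0.005 and 0.042 m and x of hazelnut5 in the frame of drawer_in between -0.078 and 0.078 m and y of hazelnut5 in the frame of drawer_in between -0.092 and 0.092 m and z of hazelnut5 in the frame of drawer_in between -0.005 and 0.042 m and linear speed of each of cutter, eggcup, stamp, measure, hazelnut1, hazelnut2, hazelnut3, hazelnut4, hazelnut5, walnut1, walnut2, walnut3 below 0.05 m/s and value of joint sieve below 0.06 rad and value of joint drawer above 0.042 m); the robot touches nothing.
It fails at once if the mug or the spice jar is moved more than 30 mm (distance of any of mug, spicejar from where it was at the start of the episode above 0.03 m).
Of hazelnut1, hazelnut2, hazelnut3, hazelnut4, hazelnut5 only 3 to 5 are there at a start; the rules pass over those that are not, and their reading is None.
Of walnut1, walnut2, walnut3 only 2 to 3 are there at a start; the rules pass over those that are not, and their reading is None.
Of cutter, eggcup, stamp, measure only 3 to 4 are there at a start; the rules pass over those that are not, and their reading is None.
At some moment in a run one of cutter, eggcup, stamp, measure may be knocked a few centimetres aside while the robot is not near it.
Once in a run the grip may slacken for a moment while it holds something.
It also fails if it takes over 210 s, if anything falls off the work surface, if the arm or the gripper's body presses on something with over 40 N, if the wrist force passes 120 N, or if a joint passes its speed limit or range.

## Working session

There is one attempt and no reset: what is moved stays moved. The work goes in short steps, each a Python script; the robot and the scene stay as the last script left them, time stands still between calls to the robot, and variables do not carry over. Pictures are saved under pics/ and viewed, and the job is handed in when it is done.

```bash
ls; mkdir -p pics; python3 - <<'E'
from workcell import *
import cv2
o=observe(); print(o)
for n in ("scene","top","wrist"):
    c=camera(n); cv2.imwrite(f"pics/a_{n}.png",c["image"]); print(n,{k:v for k,v in c.items() if k!="image"})
E
```

```text
pics
{'t': 0.0, 'joint_positions': array([ 1.04516985,  0.57651366,  0.02483339,  1.43792802, -0.01502934,
        1.12895888, -0.05651896]), 'qd': array([-0.00114856,  0.00091741,  0.00209436,  0.00030445, -0.0006774 ,
        0.00028679,  0.00031172]), 'effort': array([ 1.03503757e-03, -7.65748143e+01,  2.25071579e+00, -2.85963070e+01,
        1.52487529e-02,  1.30141829e-02,  6.67858149e-05]), 'eef_pos': array([ 0.2884655 , -0.60979316,  0.2494477 ]), 'eef_rot': array([ 8.44867004e-01, -5.34975781e-01, -6.99595165e-04, -4.12159307e-04]), 'force': array([-0.32142755, -0.02418653,  0.1250001 ]), 'torque': array([ 0.03011314, -0.0114208 ,  0.03193219]), 'gripper_width': 0.9949250900868178}
scene {'vfov': 52.4739833128525, 'cx': 317.550465410938, 'cy': 196.41407610633365, 'rvec': array([ 2.4105556 ,  0.70208356, -0.24867698]), 'tvec': array([-0.44345105, -0.15185035,  1.2650769 ])}
top {'vfov': 50.55655512624044, 'cx': 314.99847093720604, 'cy': 196.54735906530107, 'rvec': array([ 2.05239522, -2.17884181,  0.23212973]), 'tvec': array([0.02742236, 0.54776664, 1.1269046 ])}
wrist {'vfov': 60.68352773314238, 'cx': 315.8705246576492, 'cy': 195.42311194992843, 'hand_eye': array([[ 9.99999553e-01, -2.62123706e-04,  9.08911827e-04,
        -8.02103907e-05],
       [-3.16773181e-05,  9.51022987e-01,  3.09120165e-01,
        -7.98985923e-02],
       [-9.45423764e-04, -3.09120055e-01,  9.51022554e-01,
        -1.22980440e-01],
       [ 0.00000000e+00,  0.00000000e+00,  0.00000000e+00,
         1.00000000e+00]])}
```

View pics/a_scene.png

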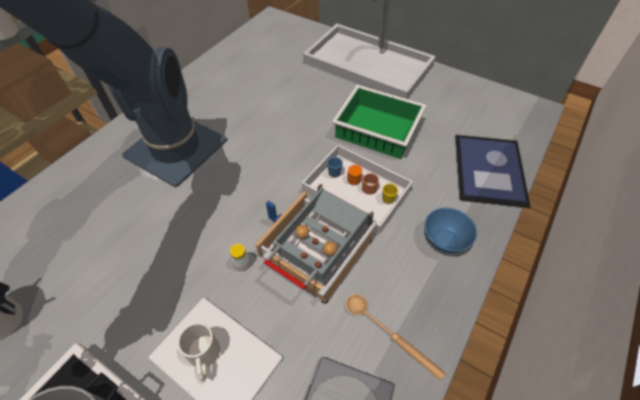

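View pics/a_top.png

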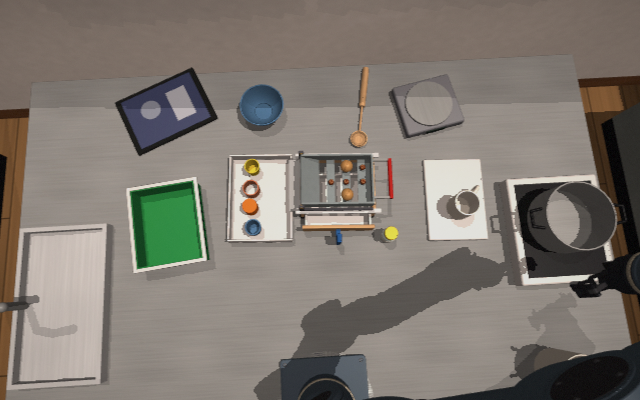

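View pics/b_sort.png

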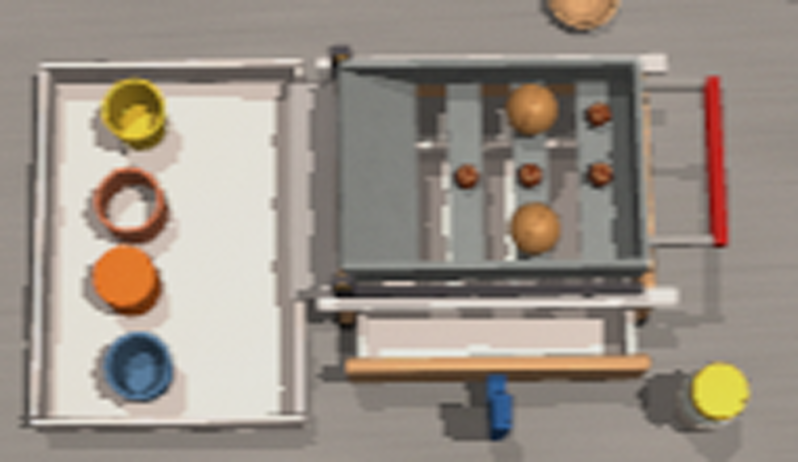

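View pics/b_bask.png

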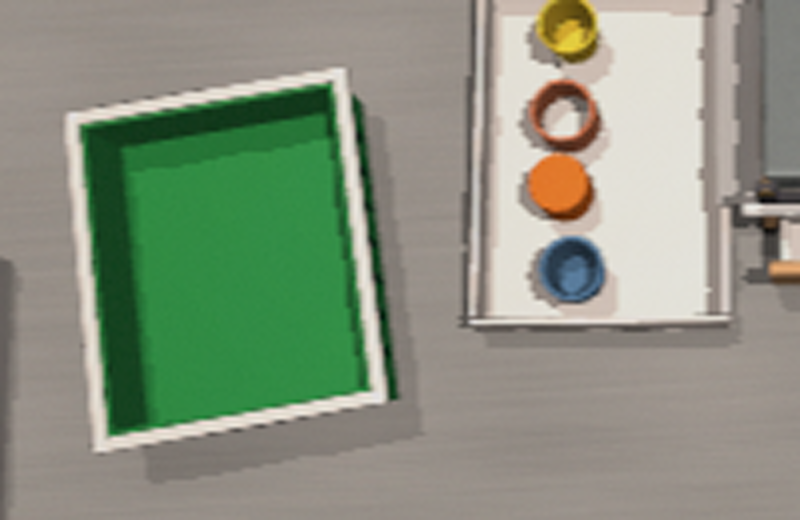

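View pics/b_sc.png

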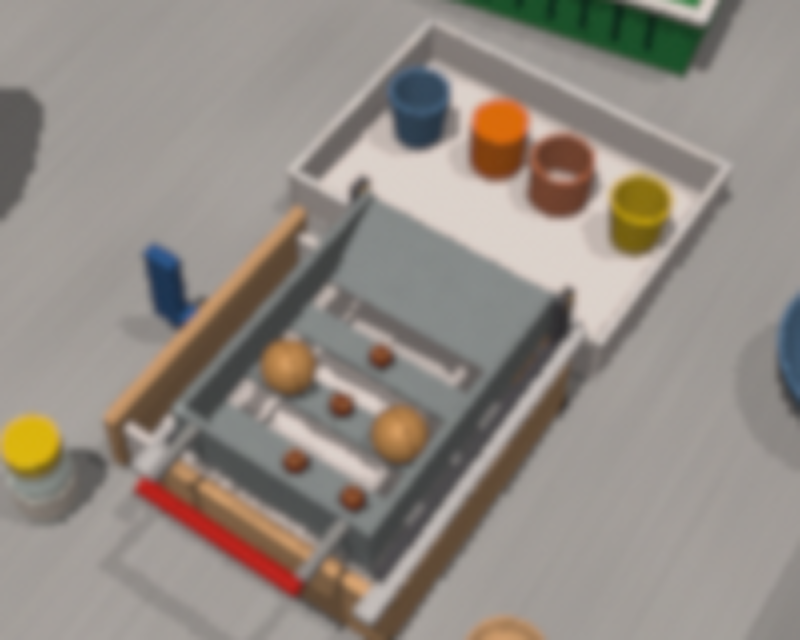

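The enlarged pictures show four clutter items in the tray (centres in the top crop: measure (133,112), cutter (130,205), stamp (125,280), egg cup (138,366)), four hazelnuts and two walnuts in the sieve, the drawer partly open with its tab at (499,408), and the basket on the left.

```bash
python3 - <<'E'
from h import *
import pickle
c=pickle.load(open("top.pkl","rb")); s=pickle.load(open("scene.pkl","rb"))
P=lambda u,v,z:p2w(c,220+u/4.2,140+v/4.2,z).round(4)
B=lambda u,v,z:p2w(c,110+u/4,160+v/4,z).round(4)
S=lambda u,v,z:p2w(s,230+u/4,140+v/4,z).round(4)
print("cam",c["C"],s["C"])
for n,u,v,z,a in [("measure",133,109,.05,(640,196)),("cutter",130,204,.047,(562,157)),("stamp",125,279,.05,(500,122)),("egg",138,366,.053,(419,88))]:
    print(n,P(u,v,z),S(*a,z))
print("tray corners outer",P(38,68,.045),P(302,66,.045),P(306,420,.045),P(28,420,.045))
print("bar",P(713,80,.113),P(722,242,.113), S(140,487,.113),S(297,588,.113))
print("tab top",P(497,380,.091),P(500,437,.091),"scene",S(160,250,.091))
print("jar cap",P(720,391,.075),S(32,440,.075))
print("rail ends",P(320,63,.1),P(665,62,.1),P(678,296,.1),P(318,302,.1))
print("drawer front top",P(348,366,.05),P(650,366,.05))
print("basket rim outer",B(66,115,.072),B(346,70,.072),B(388,400,.072),B(97,450,.072))
print("mug",p2w(c,466,203,.08))
print("sieve outer",P(340,62,.116),P(642,62,.116),P(650,268,.116),P(336,268,.116))
E
```

```text
cam [0.30452147 0.01448313 1.21563612] [ 0.85823629 -0.50101367  0.91243777]
measure [0.6497 0.1696 0.05  ] [0.6505 0.17   0.05  ]
cutter [0.5843 0.174  0.047 ] [0.589  0.1745 0.047 ]
stamp [0.5325 0.1784 0.05  ] [0.5383 0.1771 0.05  ]
egg [0.4733 0.1711 0.053 ] [0.4751 0.1719 0.053 ]
tray corners outer [0.6842 0.2344 0.045 ] [0.675  0.0537 0.045 ] [0.4321 0.0629 0.045 ] [0.443  0.2454 0.045 ]
bar [ 0.6285 -0.2132  0.113 ] [ 0.5216 -0.2086  0.113 ] [ 0.5245 -0.2093  0.113 ] [ 0.6309 -0.2126  0.113 ]
tab top [ 0.4452 -0.0614  0.091 ] [ 0.409  -0.0607  0.091 ] scene [ 0.425  -0.0613  0.091 ]
jar cap [ 0.4315 -0.2054  0.075 ] [ 0.436  -0.2048  0.075 ]
rail ends [0.659 0.04  0.1  ] [ 0.6464 -0.1856  0.1   ] [ 0.4909 -0.1797  0.1   ] [0.5006 0.0493 0.1   ]
drawer front top [0.4655 0.0333 0.05  ] [ 0.4536 -0.1656  0.05  ]
basket rim outer [0.5982 0.5139 0.072 ] [0.6189 0.3208 0.072 ] [0.3894 0.2934 0.072 ] [0.3681 0.4862 0.072 ]
mug [ 0.50112446 -0.41630684  0.08      ]
sieve outer [0.6538 0.0267 0.116 ] [ 0.6423 -0.1679  0.116 ] [ 0.5071 -0.161   0.116 ] [0.5188 0.0364 0.116 ]
```

```bash
python3 - <<'E'
import workcell as w; print([ (n,getattr(w,n)) for n in dir(w) if not n.startswith('_')])
from h import *
q=quat(np.pi/2-.045); q2=quat(-np.pi/2-.045)
for p in [(.427,-.061,.09),(.435,-.061,.09),(.425,-.061,.25),(.41,-.06,.09),(.415,-.06,.09),(.473,.171,.03),(.576,-.211,.11),(.576,-.211,.35),(.49,.4,.04)]:
  for Q in (q,q2):
    r=ik(p,Q); print(p,None if r is None else r.round(2))
E
```

```text
[('PlanningError', <class 'workcell.PlanningError'>), ('camera', <function make.<locals>.drawn_camera at 0x7f8409f300e0>), ('close_job', <function connect.<locals>.done at 0x7f8409ea3f60>), ('command_gripper', <function make.<locals>.keyed.<locals>.call at 0x7f8409f309a0>), ('dwell', <function make.<locals>.<lambda> at 0x7f8409f30860>), ('ik', <function make.<locals>.ik at 0x7f8409f304a0>), ('move_pose', <function make.<locals>.<lambda> at 0x7f8409f30680>), ('observe', <function make.<locals>.<lambda> at 0x7f8409f305e0>), ('servo_line', <function make.<locals>.keyed.<locals>.call at 0x7f8409f30900>), ('set_joints', <function make.<locals>.<lambda> at 0x7f8409f30720>), ('tcp_to_tips', 0.019)]
(0.427, -0.061, 0.09) [ 0.43  0.51 -0.56  2.23  0.55  0.53  0.97]
(0.427, -0.061, 0.09) [-0.01  0.48  0.05  2.25 -0.06  0.42 -1.52]
(0.435, -0.061, 0.09) [ 0.43  0.52 -0.57  2.21  0.55  0.54  0.97]
(0.435, -0.061, 0.09) [-0.01  0.48  0.06  2.23 -0.06  0.43 -1.52]
(0.425, -0.061, 0.25) [ 0.66  0.28 -0.79  2.03  0.25  0.93  1.27]
(0.425, -0.061, 0.25) [ 0.11  0.21 -0.1   2.04  0.03  0.89 -1.62]
(0.41, -0.06, 0.09) [ 0.43  0.5  -0.55  2.27  0.55  0.5   0.96]
(0.41, -0.06, 0.09) [-0.01  0.46  0.05  2.29 -0.06  0.39 -1.52]
(0.415, -0.06, 0.09) [ 0.43  0.5  -0.56  2.26  0.55  0.51  0.97]
(0.415, -0.06, 0.09) [-0.01  0.47  0.05  2.27 -0.06  0.4  -1.52]
(0.473, 0.171, 0.03) [-0.2   0.66 -0.36  2.1   0.51  0.46  0.58]
(0.473, 0.171, 0.03) [-0.46  0.65  0.02  2.11 -0.04  0.38 -2.02]
(0.576, -0.211, 0.11) [ 0.65  0.69 -0.62  1.75  0.51  0.86  1.33]
(0.576, -0.211, 0.11) [ 0.22  0.64  0.09  1.77 -0.08  0.74 -1.26]
(0.576, -0.211, 0.35) [ 0.7   0.48 -0.7   1.43  0.31  1.35  1.51]
(0.576, -0.211, 0.35) [ 0.24  0.42  0.06  1.45 -0.03  1.28 -1.32]
(0.49, 0.4, 0.04) [-0.32  0.85 -0.76  1.74  0.75  0.86  0.1 ]
(0.49, 0.4, 0.04) [-0.72  0.75 -0.07  1.76  0.08  0.64 -2.44]
```

```bash
cat >> h.py <<'E'
PSI=-0.045
EX=np.array([np.cos(PSI),np.sin(PSI),0]);EY=np.array([-np.sin(PSI),np.cos(PSI),0]);EZ=np.array([0,0,1.])
QS=quat(-np.pi/2+PSI)
E
python3 - <<'E'
from h import *
command_gripper(.5)
move_pose([.429,-.061,.2],QS); st()
c=cam("wrist"); crop(c,"c_w.png",0,0,640,400,1.2)
for n,p in (("tabtop",(.427,-.061,.091)),): print(w2p(c,p)*1.2)
servo_line([.429,-.061,.077]); st()
command_gripper(0); st()
o=observe()
E
```

```text
t2.8 pos [ 0.4293 -0.0617  0.2001] F [ 0.8  0.1 -0. ] g 0.504
[378.32996531 245.37054258]
t3.8 pos [ 0.4293 -0.0611  0.0774] F [ 0.1 -0.5  0.4] g 0.503
t4.2 pos [ 0.4293 -0.0633  0.0779] F [ -0.6 -10.8   6.6] g 0.135
```

View pics/c_w.png

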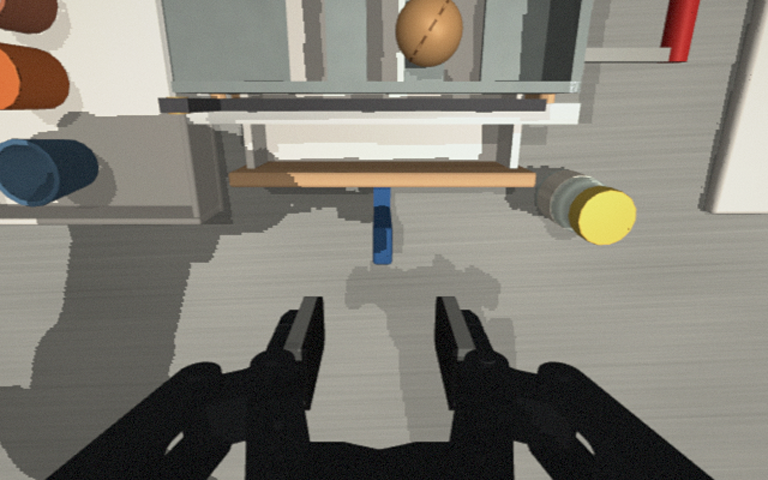

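The wrist view shows the blue tab at (382,225) between the fingers, about 3 mm further right than estimated. It is now gripped, so I push it home.

```bash
python3 - <<'E'
from h import *
p0=np.array([.429,-.0645,.0775])
for d in np.arange(.004,.06,.004):
    servo_line(p0+d*EX,vel=.08); o=observe()
    fx=o["force"]@EX; print(round(d,3),round((o["eef_pos"]-p0)@EX,4),round(fx,1),o["force"].round(1))
    if fx<-12: break
E
```

```text
0.004 0.0046 -0.2 [ 0.   5.  -0.3]
0.008 0.0087 1.0 [1.2 5.  0.2]
0.012 0.0128 1.8 [2.  5.7 0.3]
0.016 0.0168 1.0 [1.3 6.  0.3]
0.02 0.0208 1.5 [1.7 5.1 0.2]
0.024 0.0248 1.2 [1.5 5.6 0. ]
0.028 0.0288 1.6 [ 1.9  6.4 -0.1]
0.032 0.0328 0.4 [0.6 4.7 1.2]
0.036 0.0368 1.6 [1.8 4.9 1.1]
0.04 0.0408 1.0 [1.2 5.  1.7]
0.044 0.0419 -8.5 [-8.3  5.8 10.7]
0.048 0.042 -20.0 [-19.6   8.9  25.4]
```

```bash
python3 - <<'E'
from h import *
p0=np.array([.429,-.0645,.0775])
servo_line(p0+.043*EX); o=st(); print("home",o["eef_pos"])
command_gripper(.4); servo_line(o["eef_pos"]+[0,0,.15],vel=.2)
move_pose([.48,.1,.24],quat(-np.pi/2))
st()
c=cam("top"); crop(c,"d_top.png",220,140,410,250,4.2)
c=cam("scene"); crop(c,"d_sc.png",230,140,430,300,4)
E
```

```text
t7.4 pos [ 0.4709 -0.0655  0.0778] F [-3.2  5.9  6.5] g 0.135
home [ 0.4709269  -0.06551556  0.07783049]
t9.4 pos [0.4795 0.1    0.239 ] F [-0.1 -0.5  0. ] g 0.395
```

View pics/d_top.png

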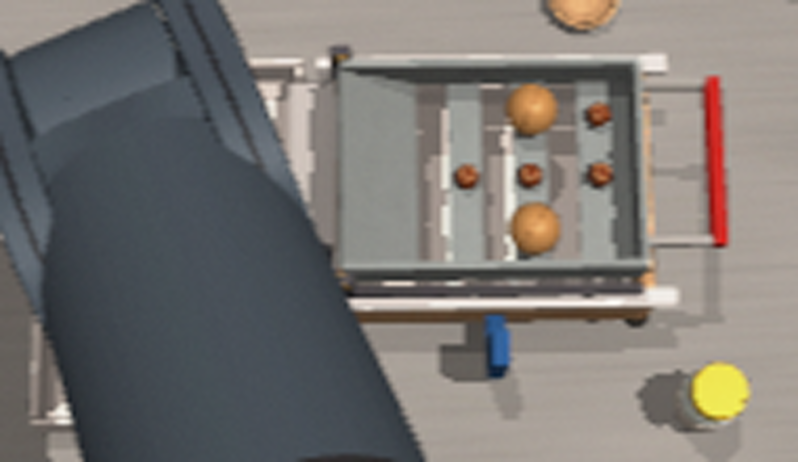

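View pics/d_sc.png

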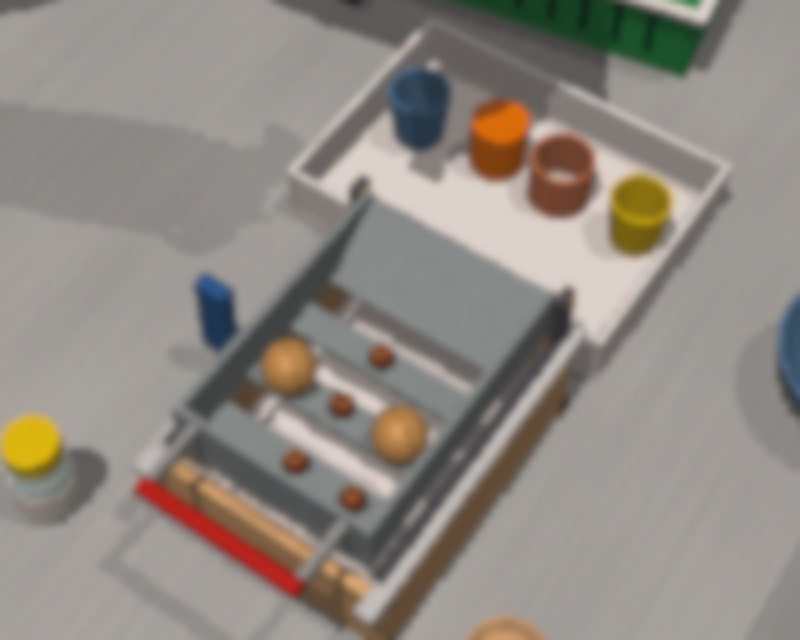

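The drawer is home (its front is flush under the rail, with the tab at (497,345) in the top crop) and the clutter is unmoved. Next is the egg cup.

```bash
cat >> h.py <<'E'
BC=np.array([.4936,.4036]); BY=.119
QB=quat(-np.pi/2+BY); QT=quat(-np.pi/2)
def bpos(x,y):
    return BC+np.array([x*np.cos(BY)-y*np.sin(BY),x*np.sin(BY)+y*np.cos(BY)])
def pick(x,y,z=.033,op=.76):
    command_gripper(op)
    move_pose([x,y,.14],QT); servo_line([x,y,z],vel=.15)
    command_gripper(0); o=st()
    servo_line([x,y,.15],vel=.2); return st()
def place(bx,by,z=.042,op=.7):
    p=bpos(bx,by)
    move_pose([*p,.15],QB); st(); servo_line([*p,z],vel=.15); o=st()
    command_gripper(op); servo_line([*p,.16],vel=.25); st()
E
python3 - <<'E'
from h import *
pick(.474,.1715)
c=cam("scene"); crop(c,"e_sc.png",280,60,440,220,4)
c=cam("wrist"); crop(c,"e_w.png",0,0,640,400,1.2)
E
```

```text
t11.6 pos [0.4747 0.1717 0.0343] F [-2.  -0.3  9.3] g 0.506
t12.4 pos [0.4736 0.1713 0.1495] F [ 0.2 -0.4 -0.6] g 0.505
```

View pics/e_sc.png

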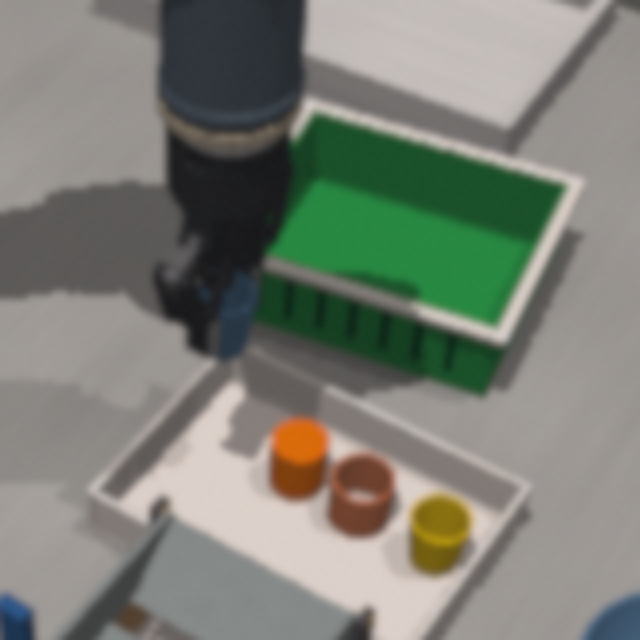

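View pics/e_w.png

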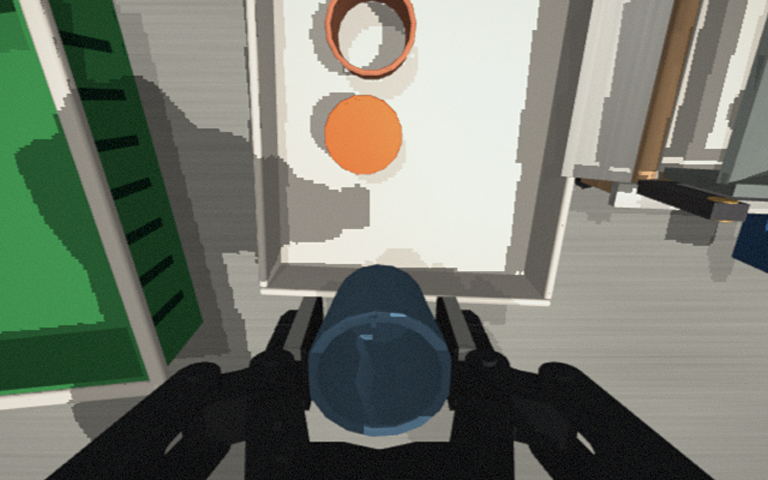

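The egg cup is held squarely between the pads, and the stamp's top is at (363,134). I place the cup and look at the rest from above the tray.

```bash
python3 - <<'E'
from h import *
c=cam("wrist"); print("stamp",p2w(c,363/1.2,134/1.2,.05),"cutter",p2w(c,370/1.2,30/1.2,.047))
place(-.078,0)
move_pose([.50,.1745,.2],QT)
c=cam("wrist"); crop(c,"f_w.png",0,0,640,400,1.2); import pickle; pickle.dump(c,open("f.pkl","wb"))
E
```

```text
stamp [0.53651991 0.17968067 0.05      ] cutter [0.58647599 0.17572064 0.047     ]
t13.4 pos [0.4168 0.3928 0.1495] F [ 0.2  0.4 -0.5] g 0.503
t14.3 pos [0.4168 0.3943 0.0427] F [-0.3  0.7 -0.4] g 0.503
t15.2 pos [0.4161 0.3943 0.1604] F [-0.6  0.4 -0.9] g 0.699
```

View pics/f_w.png

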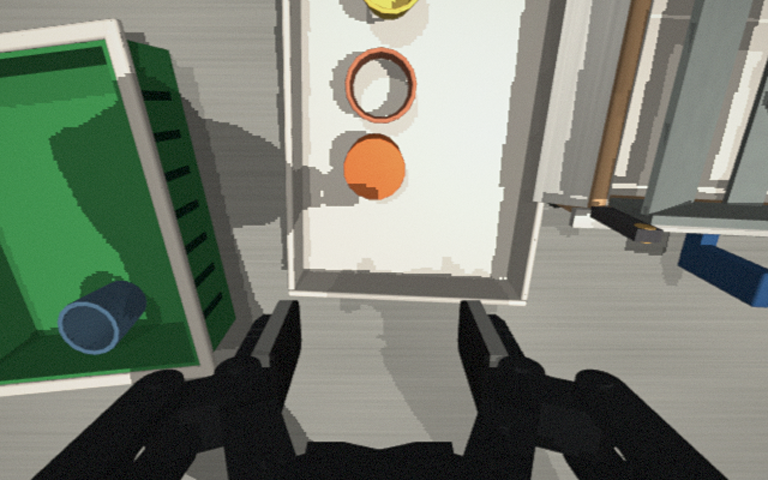

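The egg cup stands in the basket at (100,318). The stamp's top is at (374,167) and the cutter's at (381,85).

```bash
python3 - <<'E'
from h import *
import pickle
c=pickle.load(open("f.pkl","rb"));s=p2w(c,374/1.2,167/1.2,.05); print(s,p2w(c,381/1.2,85/1.2,.047))
pick(s[0],s[1])
place(-.026,0)
move_pose([.53,.1745,.2],QT)
c=cam("wrist"); crop(c,"g_w.png",0,0,640,400,1.2); pickle.dump(c,open("f.pkl","wb"))
E
```

```text
[0.53768563 0.17979501 0.05      ] [0.5888975  0.17532138 0.047     ]
t18.0 pos [0.5383 0.18   0.0343] F [-1.6  0.2  8. ] g 0.478
t18.8 pos [0.5372 0.1795 0.1493] F [-0.5 -0.1 -0.4] g 0.479
t19.7 pos [0.4687 0.3984 0.1492] F [ 0.3 -0.5  0.3] g 0.479
t20.6 pos [0.4685 0.4005 0.0428] F [-0.2  0.4 -0.5] g 0.479
t21.5 pos [0.4677 0.4004 0.1604] F [ 0.4  0.3 -0.3] g 0.701
```

View pics/g_w.png

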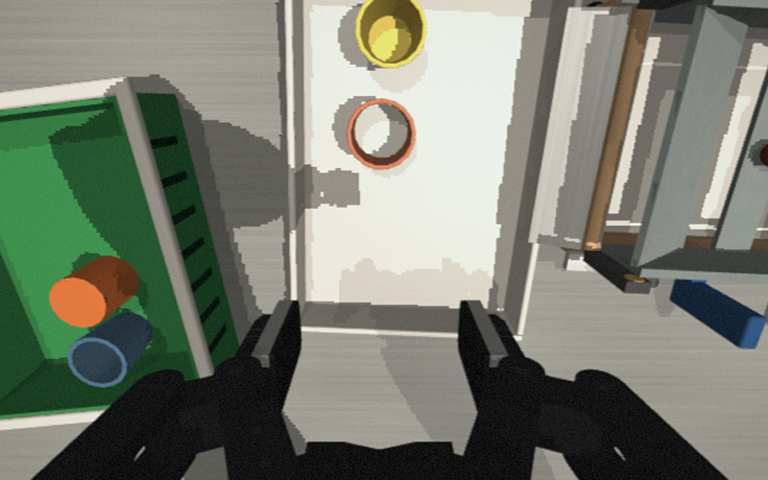

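The stamp stands beside the egg cup in the basket. The cutter's rim centre is at (381,134) and the measure's is at (391,31).

```bash
python3 - <<'E'
from h import *
import pickle
c=pickle.load(open("f.pkl","rb"));s=p2w(c,381/1.2,134/1.2,.047); print(s,p2w(c,391/1.2,31/1.2,.05))
pick(s[0],s[1],z=.03)
place(.026,0,z=.038)
move_pose([.59,.1745,.2],QT)
c=cam("wrist"); crop(c,"i_w.png",0,0,640,400,1.2); pickle.dump(c,open("f.pkl","wb"))
E
```

```text
[0.58882332 0.17542139 0.047     ] [0.6493743  0.16964401 0.05      ]
t24.4 pos [0.5895 0.1756 0.0315] F [-1.4 -0.2  6.9] g 0.513
t25.1 pos [0.5883 0.1751 0.1492] F [-0.4 -0.3 -0.9] g 0.512
t26.1 pos [0.5206 0.4043 0.1494] F [ 0.2 -1.3 -0.5] g 0.513
t27.0 pos [0.5201 0.4068 0.0389] F [0.1 0.1 0.1] g 0.516
t27.9 pos [0.5193 0.4066 0.1605] F [ 0.5 -0.2 -0.5] g 0.702
```

View pics/i_w.png

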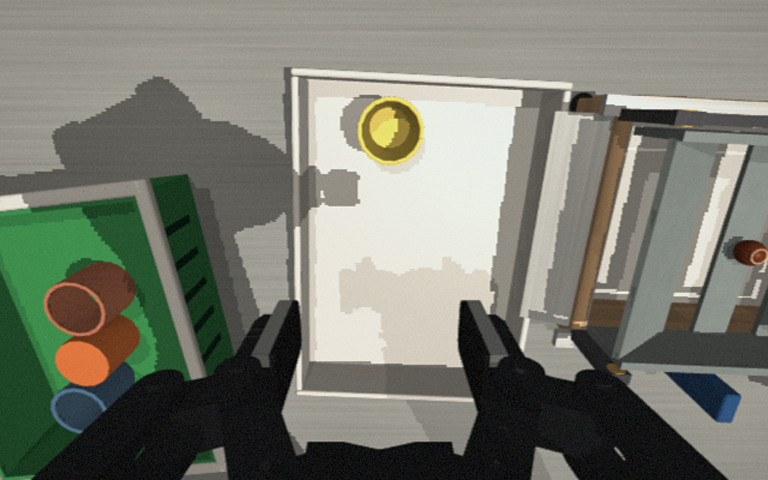

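The cutter is in the basket and the measure is at (391,130).

```bash
python3 - <<'E'
from h import *
import pickle
c=pickle.load(open("f.pkl","rb"));s=p2w(c,391/1.2,130/1.2,.05); print(s)
pick(s[0],s[1])
place(.077,0)
move_pose([.54,.25,.3],QT)
c=cam("wrist"); crop(c,"j_w.png",0,0,640,400,1.2)
c=cam("scene"); crop(c,"j_sc.png",280,60,440,220,4)
E
```

```text
[0.65141765 0.16940496 0.05      ]
t30.8 pos [0.6522 0.1696 0.0345] F [-1.  -0.4  5.2] g 0.477
t31.5 pos [0.6508 0.1692 0.1491] F [-0.1  0.7 -0.7] g 0.480
t32.5 pos [0.5715 0.4102 0.1495] F [ 0.3 -1.4 -0.4] g 0.477
t33.4 pos [0.5709 0.4128 0.043 ] F [ 0.   0.2 -0.4] g 0.478
t34.4 pos [0.57   0.4127 0.1607] F [-0.3 -0.1 -0.4] g 0.703
```

View pics/j_w.png

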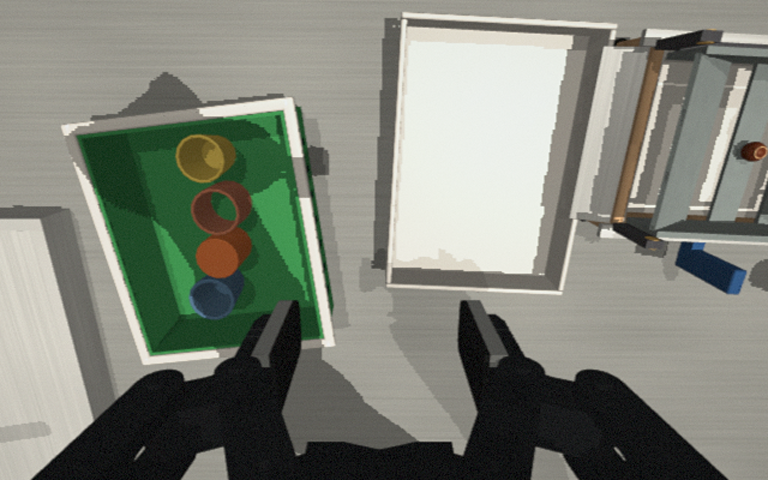

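View pics/j_sc.png

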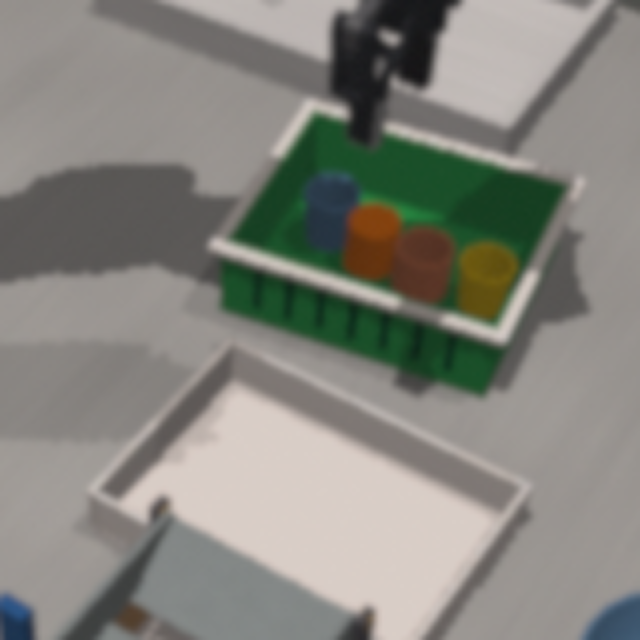

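All four items stand in the basket (blue, orange, copper, yellow in the scene crop) and the tray is empty. Now the red bar.

```bash
python3 - <<'E'
from h import *
import pickle
command_gripper(.5)
move_pose([.577,-.19,.3],QS)
move_pose([.577,-.225,.2],QS)
st(); c=cam("wrist"); crop(c,"k_w.png",0,0,640,400,1.2); pickle.dump(c,open("k.pkl","wb"))
print(w2p(c,[.5768,-.211,.11])*1.2)
E
```

```text
t37.8 pos [ 0.5777 -0.2238  0.2005] F [-0.3  0.1  0.7] g 0.501
[356.53599552 254.94260197]
```

View pics/k_w.png

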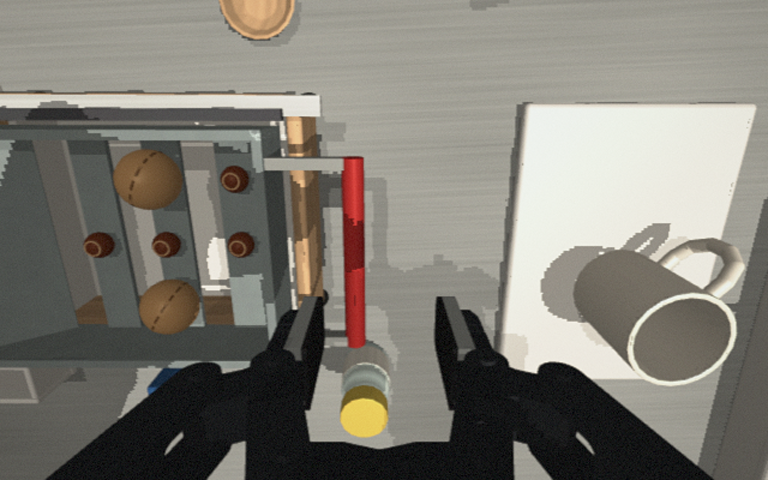

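The wrist view has the red bar running from (354,157) to (357,347), matching the estimate. I grip it now.

```bash
python3 - <<'E'
from h import *
import pickle
c=pickle.load(open("k.pkl","rb")); a=p2w(c,354/1.2,157/1.2,.112);b=p2w(c,357/1.2,347/1.2,.112);print(a,b,(a+b)/2,np.arctan2(*(a-b)[[1,0]]))
m=(a+b)/2
servo_line([m[0],m[1],.2]); servo_line([m[0],m[1],.110],vel=.1); st()
command_gripper(0); o=st(); np.save("bar.npy",o["eef_pos"])
c=cam("scene"); crop(c,"l_sc.png",200,160,420,320,3.6)
E
```

```text
[ 0.63100421 -0.21310686  0.112     ] [ 0.51907238 -0.20786679  0.112     ] [ 0.57503829 -0.21048683  0.112     ] -0.04678072068882843
t39.1 pos [ 0.5754 -0.2107  0.1106] F [-0.3 -0.4  1. ] g 0.497
t39.5 pos [ 0.5753 -0.2105  0.1106] F [-0.3  0.8  5.3] g 0.122
```

View pics/l_sc.png

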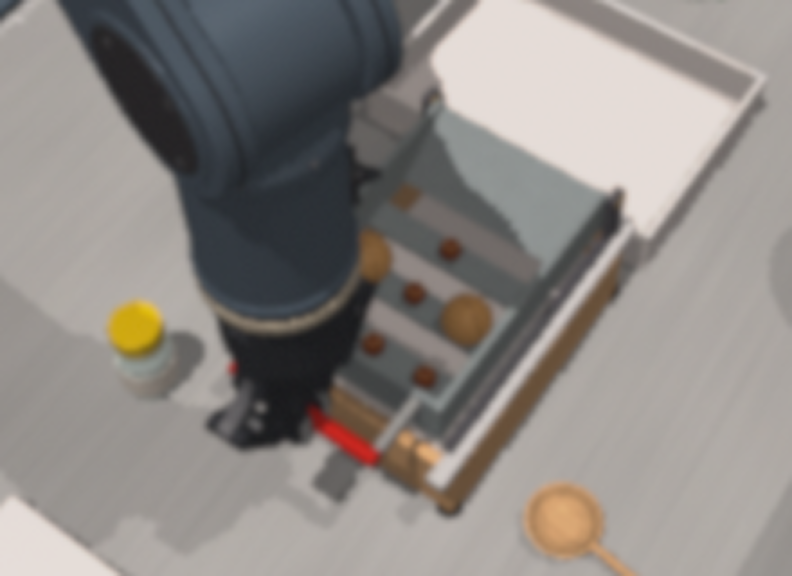

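The bar is held, and the scene shows the four hazelnuts still on the strips. I start shaking.

```bash
python3 - <<'E'
from h import *
p=np.load("bar.npy"); p[2]=.1106
def rep(l):
    o=observe(); print(l,"t%.2f"%o["t"],"y %.4f"%((o["eef_pos"]-p)@EY),o["force"].round(1),"g %.3f"%o["gripper_width"],"z %.4f"%o["eef_pos"][2])
servo_line(p+.022*EY,vel=.1);rep("+")
for i in range(3):
    servo_line(p-.0245*EY,vel=.2);rep("-")
    servo_line(p+.0245*EY,vel=.2);rep("+")
c=cam("scene"); crop(c,"m_sc.png",200,160,420,320,3.6)
E
```

```text
+ t39.93 y 0.0229 [-0.1 -0.3  2.1] g 0.117 z 0.1107
- t40.32 y -0.0242 [-1.7  6.9  6. ] g 0.116 z 0.1108
+ t40.71 y 0.0241 [-2.7  0.6  8.2] g 0.119 z 0.1112
- t41.10 y -0.0242 [-3.2  7.4 13.5] g 0.111 z 0.1115
+ t41.49 y 0.0239 [-4.7  0.9 14.7] g 0.112 z 0.1118
- t41.88 y -0.0242 [-5.5  6.9 18.8] g 0.113 z 0.1121
+ t42.27 y 0.0237 [-4.9  1.8 17.6] g 0.111 z 0.1121
```

View pics/m_sc.png

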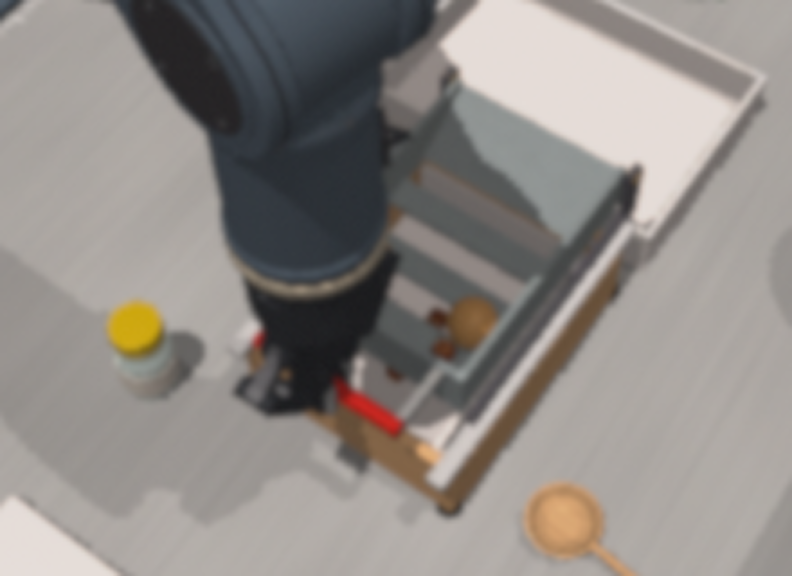

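Hazelnuts are still near the walnut at (440,317) and (443,348), with one in the drawer at (395,373). I keep shaking, slightly higher to relieve the vertical load.

```bash
python3 - <<'E'
from h import *
p=np.load("bar.npy"); p[2]=.1118
def rep(l):
    o=observe(); print(l,"t%.2f"%o["t"],"y %.4f"%((o["eef_pos"]-p)@EY),o["force"].round(1),"g %.3f"%o["gripper_width"],"z %.4f"%o["eef_pos"][2])
for i in range(5):
    servo_line(p-.0245*EY,vel=.2)
    servo_line(p+.0245*EY,vel=.2);rep("+")
dwell(.5);rep('')
c=cam("scene"); crop(c,"n_sc.png",200,160,420,320,3.6)
c=cam("wrist"); crop(c,"n_w.png",0,0,640,400,1.2)
E
```

```text
+ t43.11 y 0.0240 [-4.2  1.6 13.3] g 0.112 z 0.1128
+ t43.89 y 0.0238 [-4.2  1.3 15.2] g 0.109 z 0.1131
+ t44.67 y 0.0238 [-5.   1.4 15.6] g 0.111 z 0.1132
+ t45.46 y 0.0238 [-4.9  1.3 17. ] g 0.111 z 0.1132
+ t46.24 y 0.0238 [-4.6  0.6 14.8] g 0.110 z 0.1132
 t46.74 y 0.0232 [-4.8  1.4 16.7] g 0.114 z 0.1131
```

View pics/n_sc.png

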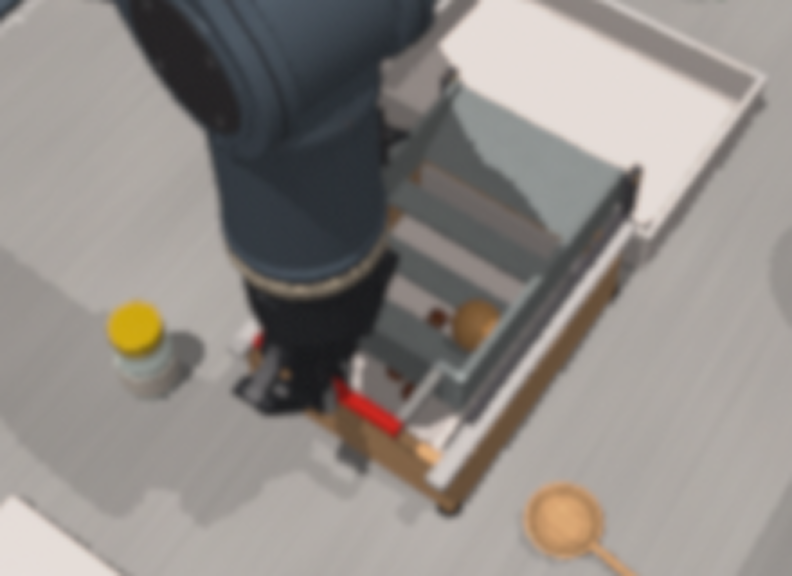

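View pics/n_w.png

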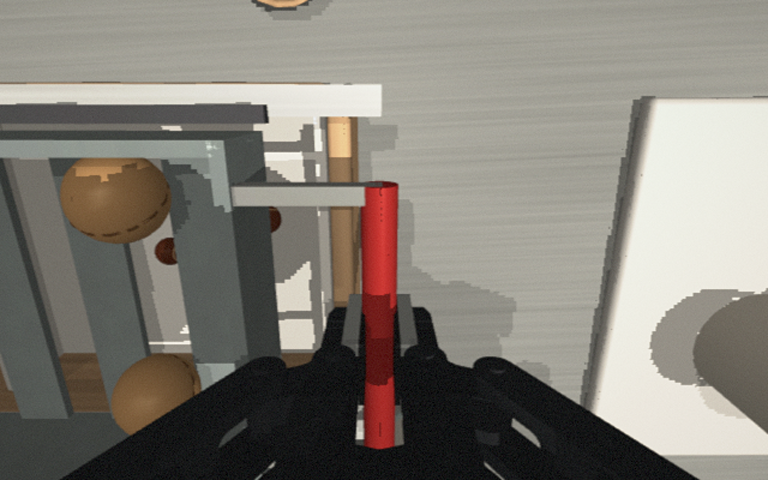

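```bash
python3 - <<'E'
from h import *
w=cam("wrist"); s=cam("scene")
for z in (.016,.05,.086):
    print(z,"A",p2w(w,167/1.2,250/1.2,z).round(3),p2w(s,200+437/3.6,160+318/3.6,z).round(3)," front",p2w(w,274/1.2,219/1.2,z).round(3),p2w(s,200+395/3.6,160+372/3.6,z).round(3),p2w(s,200+408/3.6,160+388/3.6,z).round(3))
cv2.imwrite("pics/o_w.png",cv2.resize(w["img"][90:400,0:300],None,fx=2.5,fy=1*2.5)[:600])
p=np.load("bar.npy"); p[2]=.113
servo_line(p-.0245*EY,vel=.2)
w=cam("wrist"); crop(w,"o_w2.png",0,0,640,400,1.2)
s=cam("scene"); crop(s,"o_sc.png",240,180,400,300,5)
E
```

```text
0.016 A [ 0.581 -0.066  0.016] [ 0.582 -0.067  0.016]  front [ 0.597 -0.13   0.016] [ 0.58  -0.118  0.016] [ 0.594 -0.124  0.016]
0.05 A [ 0.593 -0.085  0.05 ] [ 0.592 -0.084  0.05 ]  front [ 0.606 -0.139  0.05 ] [ 0.59  -0.133  0.05 ] [ 0.604 -0.138  0.05 ]
0.086 A [ 0.605 -0.106  0.086] [ 0.603 -0.101  0.086]  front [ 0.616 -0.149  0.086] [ 0.602 -0.148  0.086] [ 0.615 -0.153  0.086]
```

View pics/o_w.png

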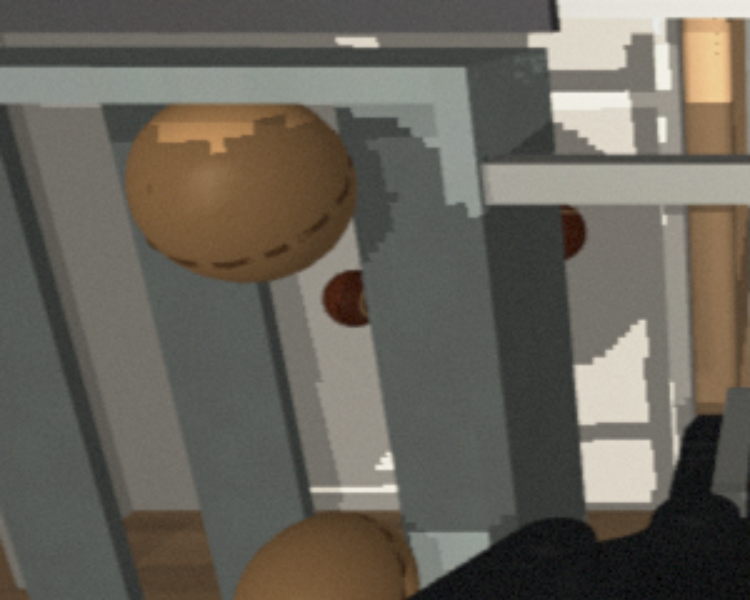

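View pics/o_w2.png

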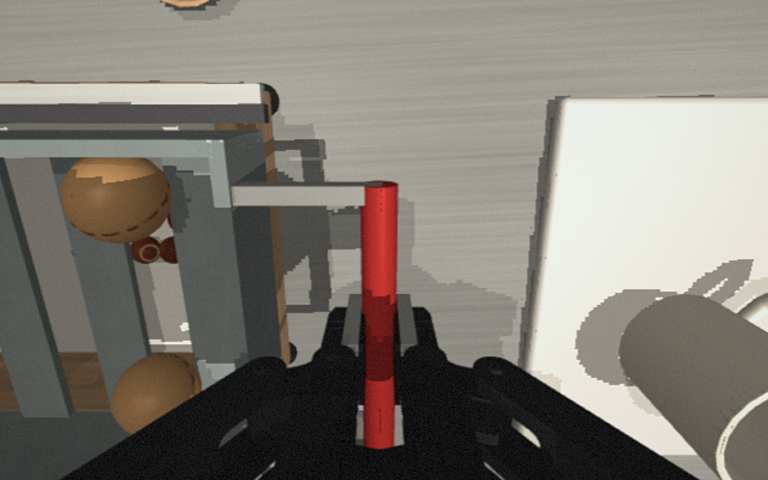

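View pics/o_sc.png

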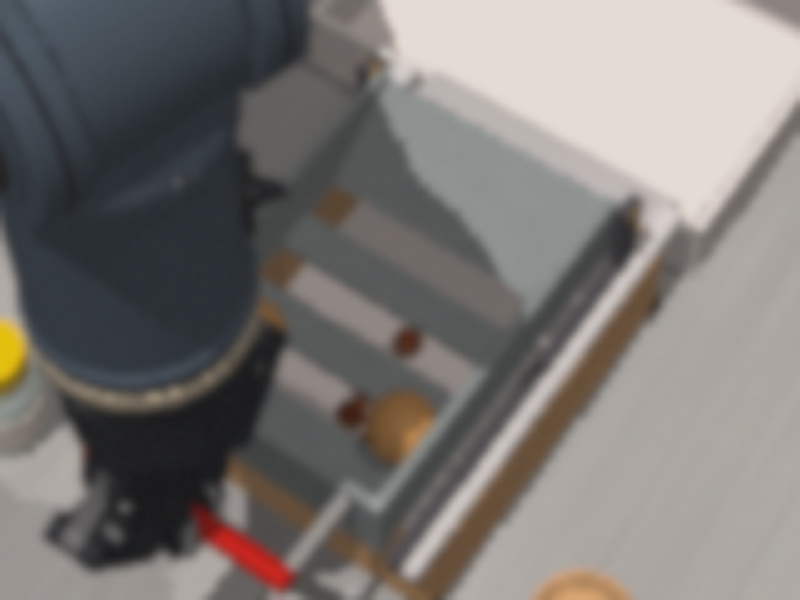

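```bash
python3 - <<'E'
from h import *
w=cam("wrist"); 
cv2.imwrite("pics/q_w.png",cv2.resize(w["img"][130:240,60:180],None,fx=5,fy=5,interpolation=cv2.INTER_CUBIC))
for p in [(.581,-.066,.016),(.58,-.118,.016),(.595,-.126,.016)]: print(w2p(w,p), (w2p(w,p)-[60,130])*5)
t=cam("top"); crop(t,"q_t.png",280,140,410,250,6)
E
```

```text
[ 70.45259712 207.94742317] [ 52.26298558 389.73711586]
[145.869104   206.10558064] [429.34551998 380.52790321]
[153.2491092  184.58514521] [466.24554598 272.92572605]
```

View pics/q_w.png

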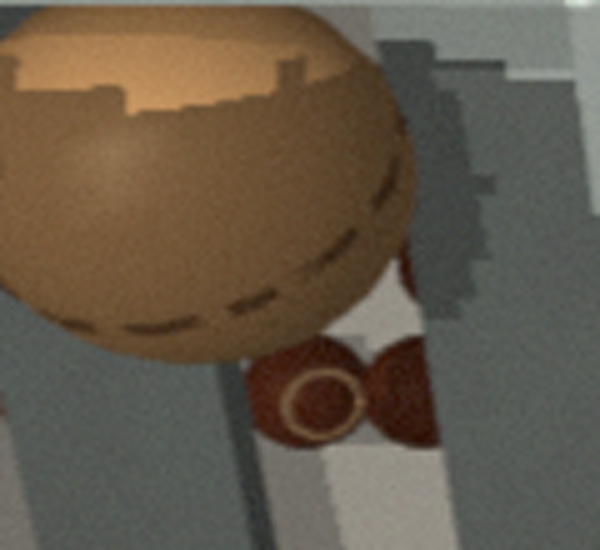

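View pics/q_t.png

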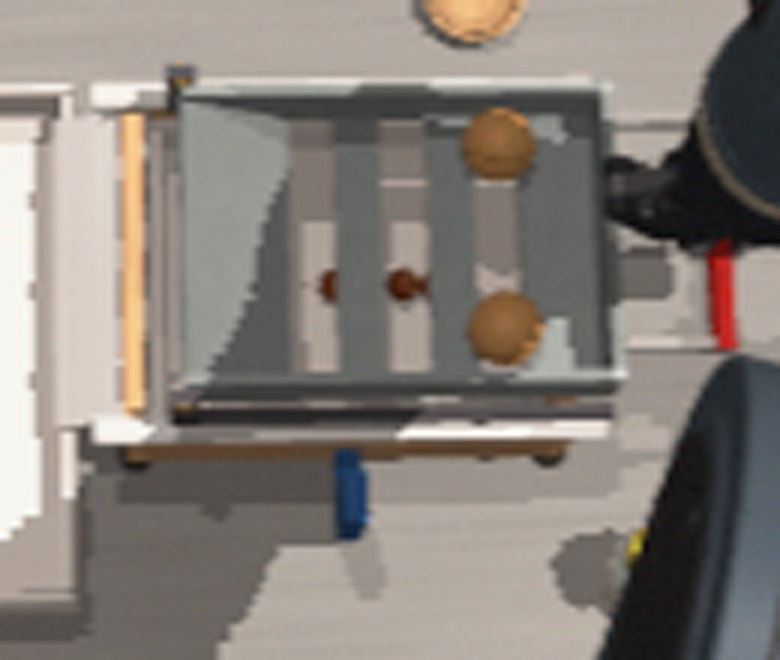

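All four hazelnuts lie at drawer height: they triangulate to z≈0.016, the ball sizes agree, and the sieve strips are empty in the top view. Now I tip the sieve along the hinge arc.

```bash
python3 - <<'E'
from h import *
p=np.load("bar.npy"); p[2]=.1125
servo_line(p+.0*EY,vel=.15)
def rep(l):
    o=observe(); print(l,"t%.2f"%o["t"],o["eef_pos"].round(4),o["force"].round(1),"g %.3f"%o["gripper_width"]); return o
rep(0)
for th in np.r_[np.arange(.1,1.11,.1)]:
    t=p+EY*(.24*(1-np.cos(th)))+EZ*.24*np.sin(th)
    servo_line(t,vel=.1); o=rep(round(th,2))
    if o["gripper_width"]<.06: print("LOST"); break
dwell(.5); rep("end")
c=cam("scene"); crop(c,"r_sc.png",200,60,420,320,2.2)
E
```

```text
0 t47.85 [ 0.5753 -0.2105  0.1134] [-3.3  0.9 11.1] g 0.110
0.1 t48.24 [ 0.5751 -0.2101  0.1362] [-0.4 -0.5 -2.6] g 0.109
0.2 t48.63 [ 0.5755 -0.2058  0.16  ] [-0.3 -0.7 -1.7] g 0.111
0.3 t49.02 [ 0.5757 -0.1998  0.1833] [-1.4 -1.  -1.8] g 0.112
0.4 t49.42 [ 0.5762 -0.1915  0.2059] [-1.1 -0.6 -1.6] g 0.115
0.5 t49.81 [ 0.5766 -0.181   0.2275] [-2.  -0.1 -1.3] g 0.108
0.6 t50.20 [ 0.5772 -0.1684  0.248 ] [-0.9 -0.3 -2.3] g 0.104
0.7 t50.59 [ 0.5778 -0.1536  0.2673] [-1.6 -0.5 -1.8] g 0.108
0.8 t50.98 [ 0.5787 -0.137   0.2851] [-1.2 -0.2 -2.6] g 0.110
0.9 t51.38 [ 0.5794 -0.1189  0.3009] [-1.7 -0.  -2.6] g 0.114
1.0 t51.77 [ 0.5804 -0.0993  0.3148] [-1.5  0.8 -2.9] g 0.110
1.1 t52.16 [ 0.5813 -0.0784  0.3266] [-0.3  0.7 -4.5] g 0.109
end t52.66 [ 0.5812 -0.0796  0.3262] [-0.1  1.6 -5.4] g 0.110
```

View pics/r_sc.png

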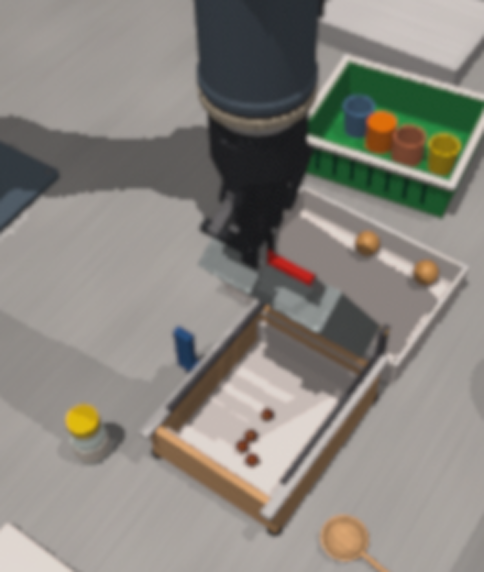

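The four hazelnuts are in the drawer (around (255,440)) and both walnuts are in the tray at (367,242) and (425,272). I lower the bar level again, with the carriage in the middle.

```bash
python3 - <<'E'
from h import *
p=np.load("bar.npy"); p[2]=.1125
def rep(l):
    o=observe(); print(l,"t%.2f"%o["t"],o["eef_pos"].round(4),o["force"].round(1),"g %.3f"%o["gripper_width"]); return o
for th in [1.0,.9,.8,.7,.6,.5,.4,.3,.2,.1,.0]:
    t=p+EY*(.24*(1-np.cos(th)))+EZ*.24*np.sin(th)
    servo_line(t,vel=.12); o=rep(round(th,2))
    if o["gripper_width"]<.06: print("LOST"); break
command_gripper(.45); rep("open"); servo_line(p+EZ*.13,vel=.15); rep("up")
c=cam("scene"); crop(c,"s_sc.png",200,60,420,320,2.2)
c=cam("wrist"); crop(c,"s_w.png",0,0,640,400,1.2)
E
```

```text
1.0 t53.06 [ 0.5803 -0.1013  0.3149] [-2.2 -1.2  2.8] g 0.110
0.9 t53.41 [ 0.5795 -0.1199  0.3008] [-2.3 -0.8  1.8] g 0.110
0.8 t53.76 [ 0.5785 -0.138   0.2845] [-1.8 -0.9 -1. ] g 0.113
0.7 t54.11 [ 0.5783 -0.154   0.2674] [ 0.6 -1.1 -0.4] g 0.110
0.6 t54.46 [ 0.5771 -0.1686  0.2482] [-1.5 -0.5  0.1] g 0.117
0.5 t54.81 [ 0.5764 -0.1812  0.2275] [-2.4 -0.1 -1.3] g 0.111
0.4 t55.16 [ 0.5759 -0.1915  0.206 ] [-3.1  0.1 -1.4] g 0.112
0.3 t55.51 [ 0.5758 -0.1995  0.1837] [-9.1  1.2 -0.7] g 0.108
0.2 t55.86 [ 0.5756 -0.2054  0.1605] [-6.6  0.4 -0.5] g 0.108
0.1 t56.21 [ 0.5756 -0.2092  0.1369] [-2.9  0.7  0.4] g 0.106
0.0 t56.56 [ 0.5782 -0.2119  0.1163] [-3.  -0.7 18.7] g 0.105
open t56.95 [ 0.5754 -0.2104  0.1125] [-0.5 -0.6 -0.8] g 0.450
up t57.97 [ 0.5749 -0.2103  0.2416] [-0.1 -0.4 -0.7] g 0.450
```

View pics/s_sc.png

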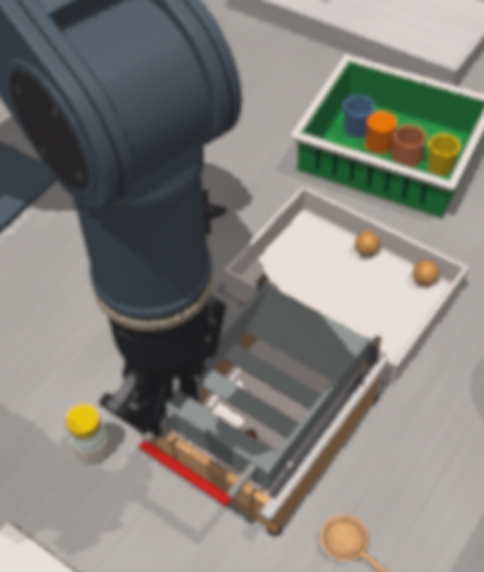

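View pics/s_w.png

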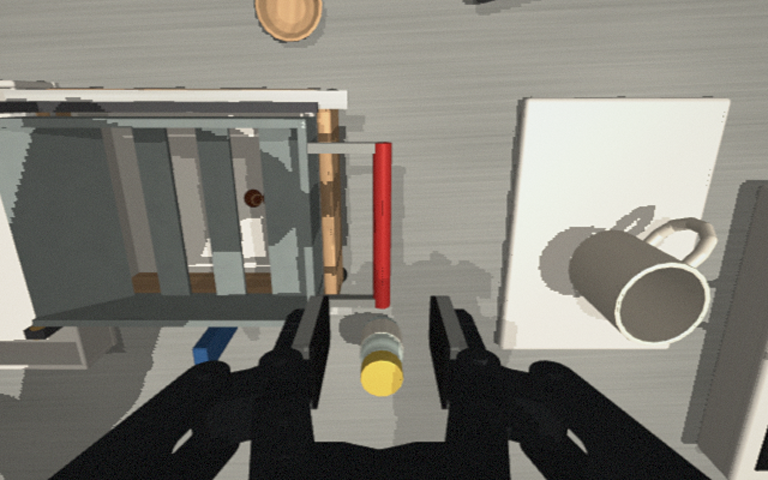

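The sieve is level, the bar is released and the nuts are in place. Now I pull the drawer out.

```bash
python3 - <<'E'
from h import *
h=np.array([.4705,-.0655,.0775])
move_pose([h[0],h[1],.24],QS); servo_line(h,vel=.15); command_gripper(0); o=st()
p0=o["eef_pos"].copy(); p0[2]=.0775
for d in np.arange(.005,.06,.005):
    servo_line(p0-d*EX,vel=.06); o=observe()
    print(round(d,3),round(-(o["eef_pos"]-p0)@EX,4),o["force"].round(1),"g %.3f"%o["gripper_width"])
    if o["force"]@EX>12: break
E
```

```text
t60.4 pos [ 0.4709 -0.0654  0.0782] F [-1.2  0.3  5.7] g 0.132
0.005 0.005 [-0.8 -0.   8. ] g 0.127
0.01 0.0103 [-1.3 -0.3 10.1] g 0.132
0.015 0.0155 [-1.7 -0.2 12.1] g 0.128
0.02 0.0206 [-1.5  1.1 12. ] g 0.132
0.025 0.0256 [-1.5  0.6 11.8] g 0.128
0.03 0.0305 [-0.5  0.9 11.7] g 0.133
0.035 0.0356 [-1.9  1.4 12. ] g 0.129
0.04 0.0406 [-1.6  1.3 12.6] g 0.133
0.045 0.0456 [-1.4  0.1 13.3] g 0.126
0.05 0.05 [-0.   0.5 11.6] g 0.137
0.055 0.0501 [15.5 -1.  -7.8] g 0.131
```

```bash
python3 - <<'E'
from h import *
o=observe(); p=o["eef_pos"].copy()
servo_line(p,vel=.05); command_gripper(.35); st()
servo_line(p+[0,0,.14],vel=.15); move_pose([.35,-.35,.35],QS); st()
dwell(.5)
c=cam("scene"); crop(c,"u_sc.png",200,60,420,320,2.3)
c=cam("top"); crop(c,"u_t.png",110,140,420,290,2.58)
E
```

```text
t63.7 pos [ 0.4203 -0.063   0.0783] F [0.2 0.5 0.2] g 0.351
t66.0 pos [ 0.3507 -0.3487  0.3492] F [0.6 0.7 0. ] g 0.349
```

View pics/u_sc.png

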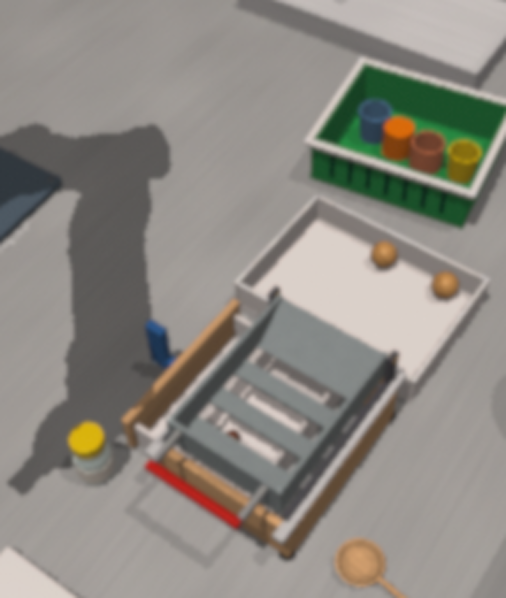

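View pics/u_t.png

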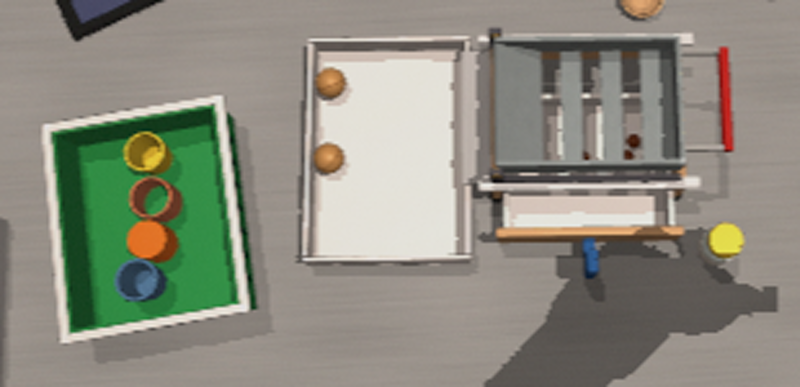

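The drawer is fully out, the four items are in the basket, both walnuts are in the tray and the sieve is level. I let things settle and hand in.

```bash
python3 - <<'E'
from h import *
a=cam("top")["img"]; dwell(2); b=cam("top")["img"]
print(cv2.absdiff(a,b)[140:290,110:420].max())
st(); close_job()
E
```

```text
34
t68.7 pos [ 0.35 -0.35  0.35] F [ 0.  -0.4 -0.5] g 0.352
the job is handed in; nothing more can be done
```

The job is handed in at about 69 s of the 210 s. `close_job()` gives no verdict, so what follows rests on my own checks.

What I did, in order:
- **Drawer home:** I pushed the catch drawer home by its tab until it met the stop.
- **Clutter:** I moved the egg cup, stamp, cutter and measure from the tray into the basket.
- **Shaking:** I took the red bar and shook the sieve about eight times between -24 and +24 mm, each stroke taking 0.2 to 0.25 s.
- **Tipping:** After both cameras showed the sieve strips empty, I tipped it to about 1.1 rad, lowered it level and let go of the bar.
- **Drawer out:** I pulled the drawer out 50 mm by the tab to its stop, then released it and moved clear.

What the last checks showed:
- **Clutter and walnuts:** All four items stand in the basket, and both walnuts lie in the tray.
- **Hazelnuts:** All four were clearly visible in the drawer while the sieve was tipped. In the last picture I could make out only three through the slots; the fourth was not visible, most likely under a strip.
- **Sieve and bystanders:** The sieve is level. The spice jar is where it was in the last pictures. The mug was outside those crops; it was standing normally in the wrist view after the tipping, and I worked well clear of it.
- **At rest:** I compared two top pictures taken 2 s apart. They differed by up to 34 grey levels somewhere in the scene. I put that down to image noise or the arm's shadow, but did not look into it further.

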